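Start the dust extractor at the key bank

TASK

The dust extractor of the helmet workshop is off: the red key of its key bank is down. Press the yellow key fully down first (a short boost that clears the duct), so that red pops up, then press the green key fully down so that yellow pops up, and leave the extractor running with green down and the other three keys up. Do not press the blue key, and do not press green while red is still down.

Things in the scene. Friction and masses are not known exactly. Their poses are not given: they have to be found in the camera images.
- bank: Grey control box, 140 mm front to back, 250 mm wide, 50 mm high, fixed on the bench; origin under its centre, y along the row of keys, z up. On it four keys (red, yellow, green, blue; any order) in a row, 50 mm between centres. Each slides straight down 14 mm to a stop against 2 to 3 N and stays where left. Interlocked: as one is pushed down, the one that was down rises equally; keep off that one
- yellow_top (a point): The yellow key: centre of the top face of its cap (60 mm front to back, 36 mm along the row, 14 mm gaps between caps). The point moves with the key: 76 mm above the bench when up, 62 mm when down. x runs along the 60 mm length, y along the row, z up
- green_top (a point): The green key: centre of the top face of its cap (60 mm front to back, 36 mm along the row, 14 mm gaps between caps). The point moves with the key: 76 mm above the bench when up, 62 mm when down. x runs along the 60 mm length, y along the row, z up
- red_key (a joint): travel of the red key in m, counted from its start, which is down (off): 0 fully down, -0.014 fully up
- yellow_key (a joint): travel of the yellow key in m: 0 fully up, 0.014 fully down. It starts up (boost)
- green_key (a joint): travel of the green key in m: 0 fully up, 0.014 fully down. It starts up (run)
- blue_key (a joint): travel of the blue key in m: 0 fully up, 0.014 fully down. It starts up and is not to be pressed

How it is judged:
On the way, in this order (a step that is already met when the one before it is completed fails the run):
1. the yellow key is pressed down and the red key has popped up (value of joint yellow_key above 0.0105 m and value of joint red_key below -0.0105 m), for 0.1 s.
2. the green key is pressed down and the yellow key has popped up (value of joint green_key above 0.0105 m and value of joint yellow_key below 0.0035 m), for 0.1 s.
At the end, for the whole second after the job is handed in: The green key is down (travel over 10.5 of 14 mm) and the red, yellow and blue keys are up (travel under 3.5 mm) (all of step 2 and value of joint red_key below -0.0105 m and value of joint blue_key below 0.0035 m); the robot touches nothing.
It fails at once if the blue key is pressed (travel over 5 mm) (value of joint blue_key above 0.005 m).
It fails at once if green is pressed while red is still down (both over 5 mm) (value of joint green_key above 0.005 m and value of joint red_key above -0.009 m).
It also fails if it takes over 32 s, if anything falls off the work surface, if the arm or the gripper's body presses on something with over 40 N, if the wrist force passes 120 N, or if a joint passes its speed limit or range.

ROBOT

A 6-joint arm with a two-finger parallel gripper is mounted at the origin on the work surface. World frame = base frame: x ahead of the robot, y to its left, z up, the work surface at z = 0. Lengths are in m, angles in rad, forces in N, time in s.
With the tool pointing down it reaches from about 0.25 to 0.8 m from the base axis. Payload 3.9 kg.
Tool frame: the origin (TCP) lies midway between the tips of the shut fingers; the grasp point (between the pads) lies bot.grip_depth behind it (bot.grip_depth is the distance from the TCP to the grasp point, in m); z points along the fingers, y is the line along which they close (so a half turn about z gives the same grasp; the last joint's range is limited). The gripper opens to 85 mm and grips with 20 to 120 N. Pads are 22 mm wide; open, the fingers measure 114 mm over their backs; the gripper's body (76 mm by 85 mm) begins 54 mm behind the grasp point. The pads swing forward as they close: fully open they stand 13 mm farther back than shut.
Start: joints at [1.177, 0.26, -0.138, 1.173, 0, 1.571], TCP at [0.201, 0.485, 0.211] pointing down, gripper open.
Joint ranges: [-2.78, 2.78], [-0.83, 1.72], [-1.28, 1.37], [-1.9, 2.12], [-1.57, 1.48], [-3.14, 3.14]. Speed limits (rad/s): [2.57, 2.57, 3.14, 3.14, 3.14, 3.14].

INTERFACE

Orientations are given as a unit quaternion [w, x, y, z].
In Python, from cell import status, viewer, job, bot gives the robot as it stands.
- The arm moves only by the tool drive_tool, never from a script. Its argument "deltas" is a list of rows, each a list of 3 entries, a list of its own where there are three numbers: the opening, from 0 (shut) to 1 (fully open), then the shift along the tool's x, y, z scaled (see below), then the turn, a rotation vector about the tool's x, y, z scaled (see below). A call has exactly 10 rows; each row shifts and turns the commanded pose from where the row before left it, along the tool's axes as they then stand; what a row does not reach is not made up. The controller multiplies each number of a shift by 20 mm and each number of a turn by 0.12 rad. A row lasts 1/8 s, in which the tool goes at most 62.5 mm and 10.7 degrees, less where a joint would pass 70% of its speed; a pose out of reach is approached as far as the arm can. A call with a number of a shift or a turn outside -1 to 1 is refused whole. A call with a gripper value outside its range is refused whole. The fingers move at their own pace and stop on an object; "grip_force" is the grip in N (left out, the last holds). Time passes only in rows, so rows that do not move let the fingers close, or fill a call up. It gives the time, the measured TCP pose, the force, the opening and the grip force at its end, in the units of the state.
- status.state(): the state, without advancing time (a new reading comes with each control period).
- viewer.get_image(name): name is "scene" or "top"; returns a dict with "color" (400x640x3 uint8, red, green, blue), "vertical_fov" (degrees; the focal length in pixels is half the picture's height over the tangent of half this angle, whatever the lens; pixels are square), "cx", "cy" (the principal point, pixels), "R" (3x3) and "t" (3): a world point X has camera coordinates R X + t. Camera axes: x right, y down, z forward; pixel columns grow to the right and rows downward; lengths in m; the calibration is good to about 2 mm. A picture is of the moment at which its call begins. There is no depth.
- job.hand_in(): hands the job in; it is judged then, once.
The state is a dict: "time_s": time; "joints": joint angles; "joint_vel": joint speeds; "effort": joint torques, N m; "ee_pos": TCP position; "ee_rot": TCP orientation; "force": force on the tool from outside, world axes, zero at the start; "ft_torque": the same for the moment, N m; "gripper_width": opening from 0.0 (shut) to 1.0 (fully open); "gripper_force": force on a finger pad.
Only numpy, scipy, OpenCV 4.12 (cv2) and the standard library are available. Lean on these libraries where they do the work, as an engineer would, in place of code of your own. Each camera call takes 0.05 s, during which the arm holds its last target. There are 200 camera calls.

## Working session

There is one attempt and no reset: what is moved stays moved. The work goes in short steps, Python scripts to look and compute and a tool call to move; the robot and the scene stay as the last step left them, time stands still between calls to the robot, and variables do not carry over. Pictures are saved under pics/ and viewed, at most 10 in all, crops included, and the job is handed in when it is done.

Besides the shell and the picture viewer there is one more tool, called after "Emit:" as name(argument=value, ...), one argument or row to a line, values as JSON. drive_tool: Moves the arm, as the interface text tells. Its arguments: {"type":"object","properties":{"deltas":{"type":"array"},"grip_force":{"type":"number"}},"required":["deltas"]}

```bash
mkdir -p pics; python3 - <<'E'
from cell import status, viewer, job, bot
import cv2
print(status.state(), bot.grip_depth)
for n in("top","scene"):
    g=viewer.get_image(n); cv2.imwrite(f"pics/{n}0.png",g["color"][:,:,::-1])
    print({k:v for k,v in g.items() if k!="color"})
E
```

```text
{'time_s': 0.0, 'joints': array([ 1.17698426e+00,  2.60674478e-01, -1.39372967e-01,  1.17267411e+00,
        2.45886686e-05,  1.57082266e+00]), 'joint_vel': array([-0.00137369, -0.00045504, -0.00158958,  0.00093655, -0.00047087,
        0.00084018]), 'effort': array([ 7.72515377e-04, -4.05671668e+01,  2.53924870e+01,  1.86886772e-02,
        2.27757864e-04, -8.37048617e-06]), 'ee_pos': array([0.20116828, 0.48416026, 0.21016845]), 'ee_rot': array([-2.00366508e-04,  1.95648924e-01,  9.80673530e-01, -9.41610924e-04]), 'force': array([-0.83159306, -0.51507676, -0.36380689]), 'ft_torque': array([-0.03368233, -0.00742605,  0.06010099]), 'gripper_force': 0.0, 'gripper_width': 1.0012118125886227} 0.0187
{'vertical_fov': 47.4055623220166, 'cx': 312.81807690243113, 'cy': 198.17163028364476, 'R': array([[-0.01015043, -0.99987383, -0.01221823],
       [-0.99730034,  0.01101146, -0.07260013],
       [ 0.07272551,  0.01144832, -0.99728629]]), 't': array([0.03177555, 0.56015969, 0.69479277])}
{'vertical_fov': 46.583489742529906, 'cx': 318.4065711881406, 'cy': 202.1132344321006, 'R': array([[ 0.85659454,  0.51584363,  0.01229381],
       [ 0.43876258, -0.71564426, -0.54345257],
       [-0.27153856,  0.47091257, -0.83934985]]), 't': array([-0.51550751, -0.19096935,  0.86358879])}
```

View pics/top0.png

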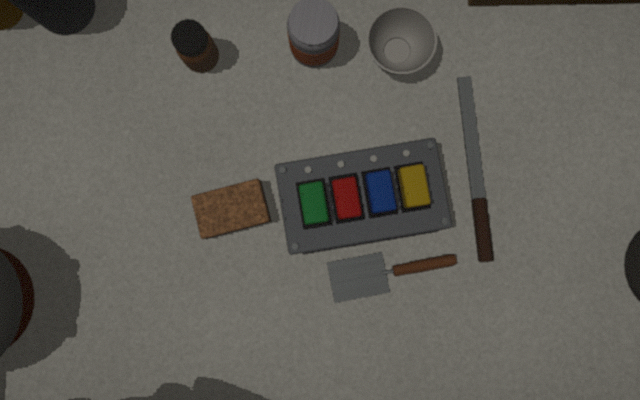

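View pics/scene0.png

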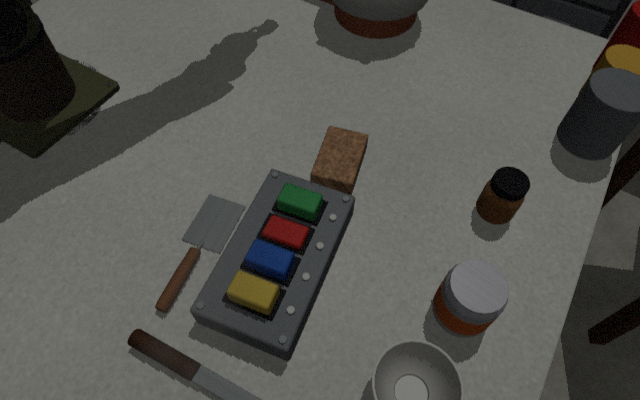

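```bash
cat > h.py <<'E'
import cv2, numpy as np
from cell import status, viewer
H={"red":(0,.076-.014),"yellow":(25,.076),"green":(65,.076),"blue":(110,.076)}
def ray(g,u,v,z):
    f=200/np.tan(np.radians(g["vertical_fov"]/2)); R=np.array(g["R"]);t=np.array(g["t"])
    c=-R.T@t; d=R.T@np.array([(u-g["cx"])/f,(v-g["cy"])/f,1]); return c+d*(z-c[2])/d[2]
def keys(n,heights={},roi=None):
    g=viewer.get_image(n); hsv=cv2.cvtColor(g["color"],cv2.COLOR_RGB2HSV).astype(int); out={}
    for k,(h,z) in H.items():
        dh=np.abs((hsv[...,0]-h+90)%180-90)
        m=((dh<14)&(hsv[...,1]>150)&(hsv[...,2]>60)).astype(np.uint8)
        if roi: mm=np.zeros_like(m); a,b,c,d=roi; mm[c:d,a:b]=1; m*=mm
        N,L,S,C=cv2.connectedComponentsWithStats(m)
        i=1+S[1:,4].argmax(); 
        cnt=cv2.findContours((L==i).astype(np.uint8),0,2)[0][0]
        P=np.array([ray(g,*p[0],heights.get(k,z))[:2] for p in cnt],np.float32)
        r=cv2.minAreaRect(P); out[k]=r
        print(n,k,C[i].round(1),S[i,4],"world",np.round(r[0],4),"size",np.round(r[1],4),"ang",round(r[2],1), "centroid",ray(g,*C[i],heights.get(k,z))[:2].round(4))
    return out
E
python3 - <<'E'
from h import *
keys("top",roi=(270,455,130,260)); keys("scene",roi=(190,360,165,360))
E
```

```text
top red [346.2 197.4] 940 world [ 0.5581 -0.0238] size [0.0592 0.0351] ang 8.8 centroid [ 0.5581 -0.0239]
top yellow [414.1 185.4] 1043 world [ 0.5736 -0.1215] size [0.0597 0.0375] ang 8.5 centroid [ 0.5733 -0.1216]
top green [313.5 202.7] 616 world [0.5503 0.0253] size [0.057  0.0335] ang 9.0 centroid [0.5499 0.0243]
top blue [380.6 191.1] 941 world [ 0.5656 -0.0729] size [0.0579 0.0347] ang 8.8 centroid [ 0.5656 -0.073 ]
scene red [285.4 230.7] 903 world [ 0.5619 -0.0245] size [0.0585 0.0347] ang 8.8 centroid [ 0.5623 -0.0248]
scene yellow [253.9 290.1] 1057 world [ 0.5779 -0.1235] size [0.0581 0.0349] ang 8.6 centroid [ 0.5803 -0.1233]
scene green [303.2 192.3] 24 world [0.5542 0.0345] size [0.0086 0.0121] ang 31.9 centroid [0.5543 0.0349]
scene blue [269.4 255.9] 998 world [ 0.5696 -0.0736] size [0.0576 0.0332] ang 8.9 centroid [ 0.57   -0.0738]
```

Emit:
drive_tool(
  deltas=[
    [0, [-1, -0.72, 0], [0, 0, 0]],
    [0, [-1, -0.72, 0], [0, 0, 0]],
    [0, [-1, -0.72, 0], [0, 0, 0]],
    [0, [-1, -0.72, 0], [0, 0, 0]],
    [0, [-1, -0.72, 0], [0, 0, 0]],
    [0, [-1, -0.72, 0], [0, 0, 0]],
    [0, [-1, -0.72, 0], [0, 0, 0]],
    [0, [-1, -0.72, 0], [0, 0, 0]],
    [0, [-1, -0.72, 0], [0, 0, 0]],
    [0, [-1, -0.72, 0], [0, 0, 0]],
  ],
)

```text
time_s: 1.45
ee_pos: [0.3311, 0.2743, 0.2109]
ee_rot: [-0.0, 0.196, 0.981, -0.0]
force: [-0.3, -0.0, -0.6]
gripper_width: 0.003
gripper_force: 0.0
```

Emit:
drive_tool(
  deltas=[
    [0, [-1, -0.72, 0], [0, 0, 0]],
    [0, [-1, -0.72, 0], [0, 0, 0]],
    [0, [-1, -0.72, 0], [0, 0, 0]],
    [0, [-1, -0.72, 0], [0, 0, 0]],
    [0, [-1, -0.72, 0], [0, 0, 0]],
    [0, [-1, -0.72, 0], [0, 0, 0]],
    [0, [-1, -0.72, 0], [0, 0, 0]],
    [0, [-1, -0.72, 0], [0, 0, 0]],
    [0, [-1, -0.72, 0], [0, 0, 0]],
    [0, [0, 0, 0], [0, 0, 0]],
  ],
)

```text
time_s: 2.7
ee_pos: [0.4479, 0.0854, 0.2108]
ee_rot: [-0.0, 0.197, 0.98, -0.0]
force: [-0.3, -0.4, 0.6]
gripper_width: 0.005
gripper_force: 0.0
```

Emit:
drive_tool(
  deltas=[
    [0, [-1, -0.72, 0], [0, 0, 0]],
    [0, [-1, -0.72, 0], [0, 0, 0]],
    [0, [-1, -0.72, 0], [0, 0, 0]],
    [0, [-1, -0.72, 0], [0, 0, 0]],
    [0, [-1, -0.72, 0.5], [0, 0, 0]],
    [0, [-1, -0.72, 0.5], [0, 0, 0]],
    [0, [-1, -0.72, 0.8], [0, 0, 0]],
    [0, [-1, -0.72, 1], [0, 0, 0]],
    [0, [-1, -0.7, 1], [0, 0, 0]],
    [0, [-0.9, -0.7, 0.7], [0, 0, 0]],
  ],
)

```text
time_s: 3.95
ee_pos: [0.5751, -0.1223, 0.1193]
ee_rot: [-0.001, 0.195, 0.981, 0.0]
force: [0.1, 1.4, 0.2]
gripper_width: -0.002
gripper_force: 0.0
```

```bash
python3 - <<'E'
from h import *
print(status.state()["ee_pos"])
for n in("top","scene"): 
    c=viewer.get_image(n)["color"][100:360,180:500,::-1]; cv2.imwrite(f"pics/{n}1.png",cv2.resize(c,None,fx=2,fy=2))
E
```

```text
[ 0.57513493 -0.1222793   0.11931581]
```

View pics/scene1.png

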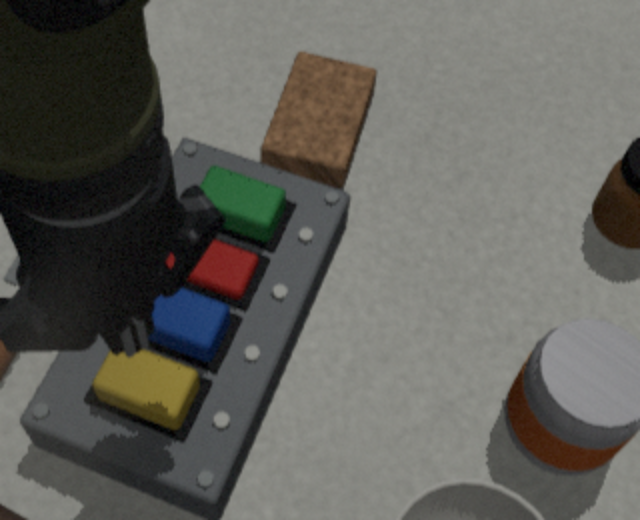

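Emit:
drive_tool(
  deltas=[
    [0, [0, 0, 0.7], [0, 0, 0]],
    [0, [0, 0, 0.7], [0, 0, 0]],
    [0, [0, 0, 0.4], [0, 0, 0]],
    [0, [0, 0, 0.25], [0, 0, 0]],
    [0, [0, 0, 0.2], [0, 0, 0]],
    [0, [0, 0, 0.2], [0, 0, 0]],
    [0, [0, 0, 0.2], [0, 0, 0]],
    [0, [0, 0, 0.15], [0, 0, 0]],
    [0, [0, 0, 0.1], [0, 0, 0]],
    [0, [0, 0, 0], [0, 0, 0]],
  ],
)

```text
time_s: 5.3
ee_pos: [0.5752, -0.1219, 0.0628]
ee_rot: [-0.0, 0.196, 0.981, 0.0]
force: [-0.8, -0.5, 0.2]
gripper_width: 0.002
gripper_force: 0.0
```

```bash
python3 - <<'E'
from h import *
s=status.state();print(s["ee_pos"],s["force"])
c=viewer.get_image("scene")["color"][100:360,180:500,::-1]; cv2.imwrite(f"pics/scene2.png",cv2.resize(c,None,fx=2,fy=2))
E
```

```text
[ 0.5751767  -0.12186808  0.06284685] [-0.7810954  -0.54641441  0.19584784]
```

View pics/scene2.png

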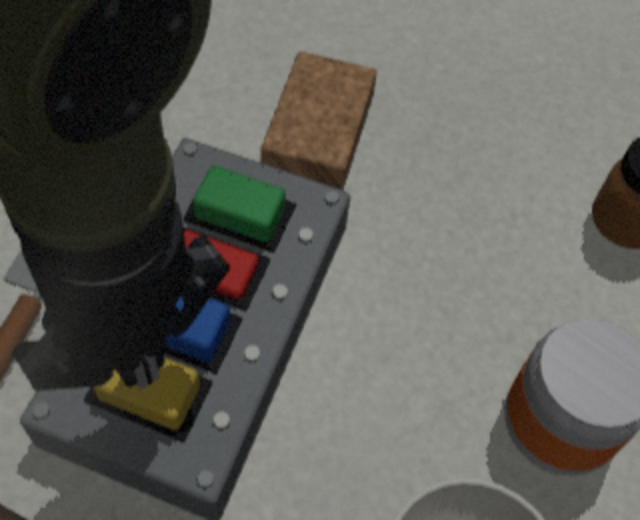

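Emit:
drive_tool(
  deltas=[
    [0, [0, 0, 0.1], [0, 0, 0]],
    [0, [0, 0, 0.05], [0, 0, 0]],
    [0, [0, 0, 0], [0, 0, 0]],
    [0, [0, 0, 0], [0, 0, 0]],
    [0, [0, 0, 0], [0, 0, 0]],
    [0, [0, 0, 0], [0, 0, 0]],
    [0, [0, 0, 0], [0, 0, 0]],
    [0, [0, 0, 0], [0, 0, 0]],
    [0, [0, 0, 0], [0, 0, 0]],
    [0, [0, 0, 0], [0, 0, 0]],
  ],
)

```text
time_s: 6.6
ee_pos: [0.5753, -0.1219, 0.06]
ee_rot: [-0.0, 0.196, 0.981, -0.0]
force: [-0.8, 0.3, -0.0]
gripper_width: -0.002
gripper_force: 0.0
```

```bash
python3 - <<'E'
from h import *
s=status.state();print(s["ee_pos"],s["force"])
o=[]
for n,(u,v) in (("scene",(250,280)),("top",(390,190))):
    g=viewer.get_image(n);f=200/np.tan(np.radians(g["vertical_fov"]/2)); q=g["R"]@s["ee_pos"]+g["t"]
    print(n,"tcp px",q[0]/q[2]*f+g["cx"],q[1]/q[2]*f+g["cy"])
    o.append(cv2.resize(g["color"][v-65:v+65,u-50:u+50,::-1],None,fx=4,fy=4,interpolation=2))
cv2.imwrite("pics/z3.png",np.hstack(o))
E
```

```text
[ 0.57525911 -0.12187353  0.06001018] [-0.81152585  0.30077912 -0.00409311]
scene tcp px 252.64767518857502 292.0180244101978
top tcp px 412.0119724029074 185.1906327051581
```

View pics/z3.png

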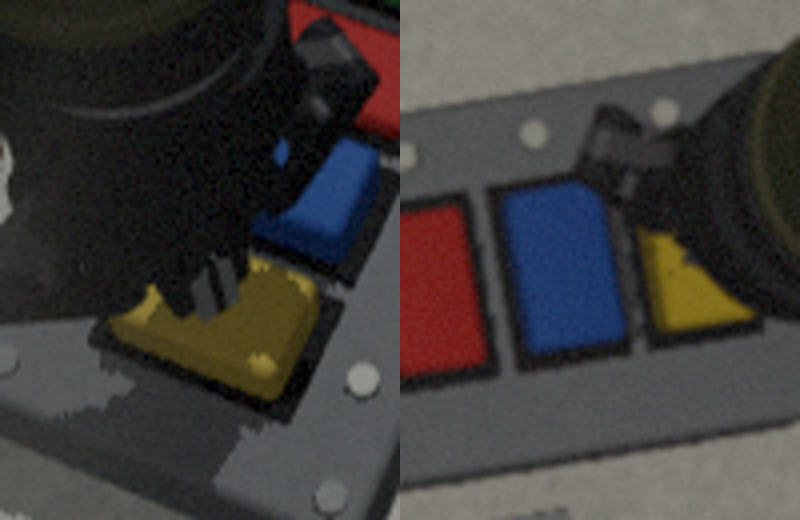

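```bash
python3 - <<'E'
from h import *
b=viewer.get_image("scene")["color"][:,:,::-1]; cv2.imwrite("pics/s4.png",b)
a=cv2.imread("pics/scene0.png")
o=[cv2.resize(i[205:335,220:320],None,fx=4,fy=4,interpolation=2) for i in (a,b)]
cv2.imwrite("pics/z4.png",np.hstack(o))
E
```

```text
(no output)
```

View pics/z4.png

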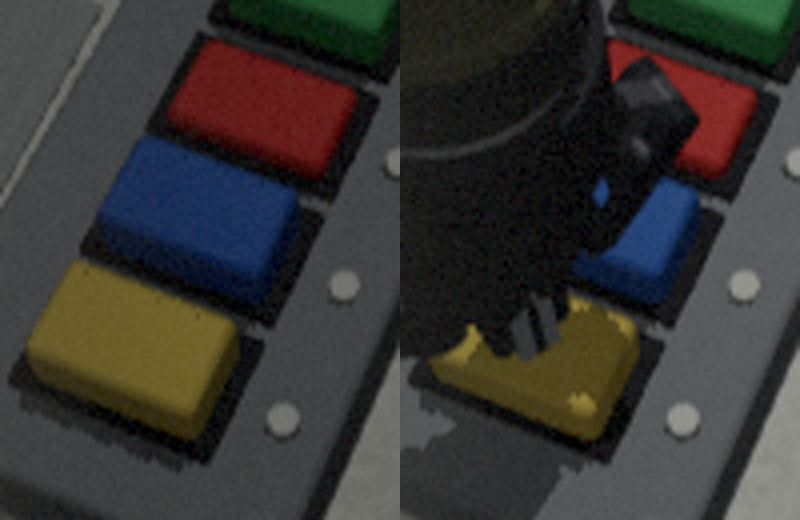

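Emit:
drive_tool(
  deltas=[
    [0, [0, 0, 0.1], [0, 0, 0]],
    [0, [0, 0, 0.1], [0, 0, 0]],
    [0, [0, 0, 0.1], [0, 0, 0]],
    [0, [0, 0, 0], [0, 0, 0]],
    [0, [0, 0, 0], [0, 0, 0]],
    [0, [0, 0, 0], [0, 0, 0]],
    [0, [0, 0, 0], [0, 0, 0]],
    [0, [0, 0, 0], [0, 0, 0]],
    [0, [0, 0, 0], [0, 0, 0]],
    [0, [0, 0, 0], [0, 0, 0]],
  ],
)

```text
time_s: 8.0
ee_pos: [0.5753, -0.1219, 0.054]
ee_rot: [0.0, 0.196, 0.981, -0.0]
force: [-0.5, 0.1, 0.1]
gripper_width: 0.0
gripper_force: 0.0
```

```bash
python3 - <<'E'
from h import *
s=status.state();print(s["ee_pos"],s["force"],s["joints"])
a=cv2.imread("pics/scene0.png")
b=viewer.get_image("scene")["color"][:,:,::-1]
g=viewer.get_image("top")["color"][:,:,::-1]
o=[cv2.resize(i,None,fx=4,fy=4,interpolation=2) for i in (a[205:335,240:306],b[205:335,240:306],g[125:255,340:406])]
cv2.imwrite("pics/z5.png",np.hstack(o))
E
```

```text
[ 0.57527046 -0.12188091  0.05402567] [-0.53135479  0.09449317  0.13510483] [-2.08759712e-01  4.71123589e-01 -2.46183744e-01  8.53448305e-01
 -3.46690121e-05  1.85062414e-01]
```

View pics/z5.png

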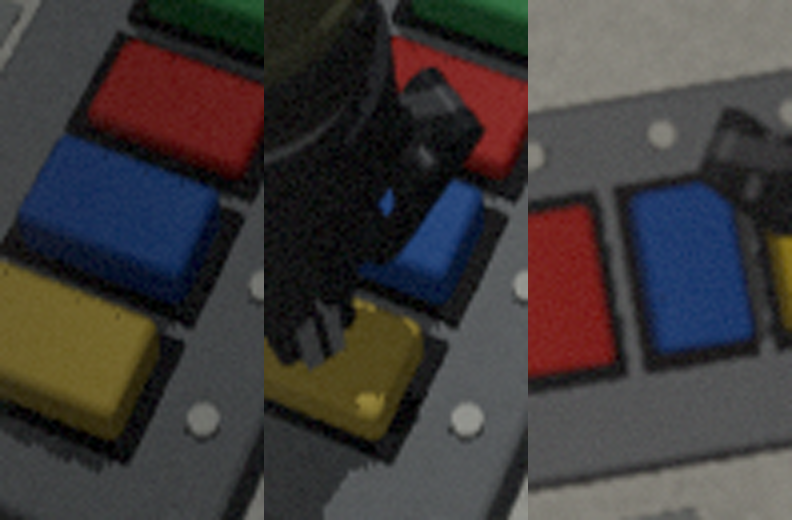

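```bash
cat >> h.py <<'E'
def edges(b):
    """row of far (upper) edge of each cap in scene, averaged over right-hand columns"""
    b=b.astype(float); B,G,R=b[...,0],b[...,1],b[...,2]; S=b.max(2)-b.min(2)
    for k,cols,r in (("red",range(297,307),(205,245)),("yellow",range(265,277),(268,310)),("green",range(310,322),(175,212)),("blue",range(285,294),(235,270))):
        o=[]
        for c in cols:
            p=cv2.GaussianBlur(S,(3,3),0)[r[0]:r[1],c]; t=.5*np.percentile(p,90)
            i=np.flatnonzero(p>t); 
            if len(i): o.append((r[0]+i[0],r[0]+i[-1]))
        print(k,np.median(o,0),np.mean(o,0).round(1))
def tri(u0,u1):
    A=[];y=[]
    for n,(u,v) in (("top",u0),("scene",u1)):
        g=viewer.get_image(n);f=200/np.tan(np.radians(g["vertical_fov"]/2));R,t=np.array(g["R"]),np.array(g["t"])
        for a,i in (((u-g["cx"])/f,0),((v-g["cy"])/f,1)): A.append(R[i]-a*R[2]); y.append(a*t[2]-t[i])
    X,r,_,_=np.linalg.lstsq(np.array(A),np.array(y),rcond=None); print(X.round(4),"res",r)
E
python3 - <<'E'
from h import *
for f in("scene0","s4"): print(f);edges(cv2.imread(f"pics/{f}.png"))
print("now");b=viewer.get_image("scene")["color"][:,:,::-1];edges(b);cv2.imwrite("pics/s5.png",b)
tri((346.2,197.4),(285.4,230.7));tri((380.6,191.1),(269.4,255.9));tri((414.1,185.4),(253.9,290.1))
E
```

```text
scene0
red [205.  243.5] [205.  241.7]
yellow [268. 305.] [268.  304.2]
green [175. 211.] [177.7 208.8]
blue [235. 265.] [235.  264.2]
s4
red [205. 244.] [205.  241.9]
yellow [268. 309.] [268.6 306.2]
green [175. 211.] [177.7 209.4]
blue [244. 268.] [244.8 266. ]
now
red [205. 244.] [205.  241.8]
yellow [270.5 309. ] [270.2 306.4]
green [175. 211.] [177.7 209.1]
blue [250. 267.] [247.3 266.7]
[ 0.5594 -0.0235  0.0569] res [3.51218006e-06]
[ 0.5671 -0.0728  0.0708] res [4.076838e-06]
[ 0.5758 -0.1221  0.0671] res [8.61643829e-06]
```

```bash
python3 - <<'E'
from h import *
o=[]
for f in("scene0","s5"):
    a=cv2.imread(f"pics/{f}.png"); a=cv2.convertScaleAbs(a,alpha=1.8)
    i=cv2.resize(a[214:320,242:302],None,fx=5.6,fy=5.6,interpolation=2)
    for r in range(220,320,10): cv2.line(i,(0,int((r-214)*5.6)),(335,int((r-214)*5.6)),(255,255,255),1)
    o.append(i)
cv2.imwrite("pics/z6.png",np.hstack(o))
s=np.array([.5753,-.1219,.054])
g=viewer.get_image("scene");f=200/np.tan(np.radians(g["vertical_fov"]/2))
for z in(.054,.062,.076,.085): q=g["R"]@np.array([.5753,-.1219,z])+g["t"];print(z,q[:2]/q[2]*f+[g["cx"],g["cy"]])
E
```

```text
0.054 [253.15340256 293.8094055 ]
0.062 [252.4970194  291.46114556]
0.076 [251.31216361 287.22223515]
0.085 [250.52505768 284.40630468]
```

View pics/z6.png

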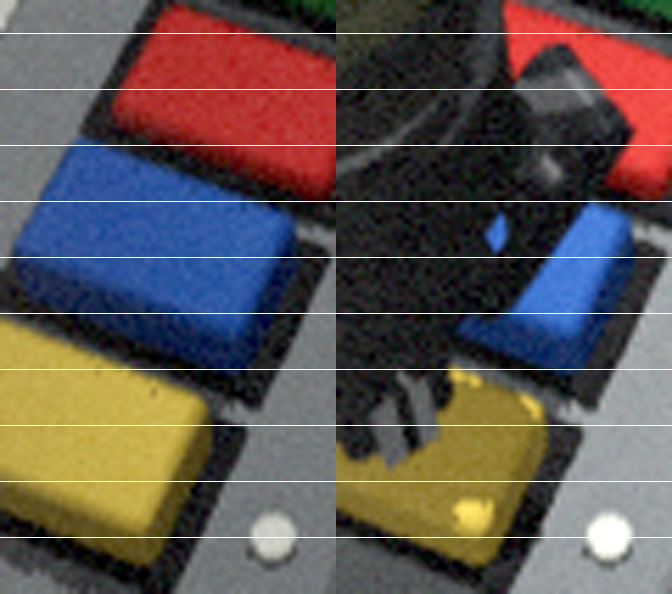

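Emit:
drive_tool(
  deltas=[
    [0, [0, 0, 0.05], [0, 0, 0]],
    [0, [0, 0, 0.05], [0, 0, 0]],
    [0, [0, 0, 0.05], [0, 0, 0]],
    [0, [0, 0, 0.05], [0, 0, 0]],
    [0, [0, 0, 0.05], [0, 0, 0]],
    [0, [0, 0, 0.05], [0, 0, 0]],
    [0, [0, 0, 0.05], [0, 0, 0]],
    [0, [0, 0, 0.05], [0, 0, 0]],
    [0, [0, 0, 0.05], [0, 0, 0]],
    [0, [0, 0, 0.05], [0, 0, 0]],
  ],
)

```text
time_s: 9.75
ee_pos: [0.5753, -0.1219, 0.044]
ee_rot: [0.0, 0.196, 0.981, 0.0]
force: [-1.1, -0.2, 2.4]
gripper_width: 0.001
gripper_force: 1.1
```

```bash
cat >> h.py <<'E'
def far(b,k,cols,r):
    """subpixel row of the far edge of cap k (first crossing upward in saturation of its colour)"""
    b=cv2.GaussianBlur(b,(3,3),0).astype(float); B,G,R=b[...,0],b[...,1],b[...,2]
    S={"red":R-G,"yellow":(R+G)/2-B,"blue":B-R,"green":G-R}[k]; o=[]
    for c in cols:
        p=S[r[0]:r[1],c]; t=.5*np.percentile(p,85); i=np.flatnonzero((p[:-1]<t)&(p[1:]>=t))
        if len(i): o.append(r[0]+i[0]+(t-p[i[0]])/(p[i[0]+1]-p[i[0]]))
        else: o.append(np.nan)
    return np.round(o,1)
E
python3 - <<'E'
from h import *
s=status.state();print(s["ee_pos"],s["force"])
b=viewer.get_image("scene")["color"][:,:,::-1];cv2.imwrite("pics/s6.png",b)
for f in("scene0","s4","s5","s6"):
    b=cv2.imread(f"pics/{f}.png"); print(f,far(b,"red",range(300,308),(212,240)),far(b,"yellow",range(266,276),(270,300)),far(b,"blue",range(288,294),(240,265)))
E
```

```text
[ 0.57532701 -0.12188582  0.04396024] [-1.06973758 -0.21517933  2.41332119]
scene0 [223.9 224.4 224.7 225.  225.3 225.7 225.9 226. ] [280.  280.4 280.8 281.1 281.5 282.  282.4 282.7 283.1 283.3] [249.8 250.2 250.4 250.7 251.  251.3]
s4 [223.9 224.3 224.7 225.  225.3 225.7 225.9 226.1] [279.5 280.1 280.8 281.3 281.7 281.8 282.  282.2 282.6 283. ] [249.8 250.1 250.3 250.7 251.  251.4]
s5 [223.4 223.8 224.1 224.4 224.8 225.  225.3 225.8] [280.  280.5 281.4 282.  282.4 282.7 283.2 283.5 283.5 283.6] [249.8 250.1 250.3 250.7 251.  251.3]
s6 [219.7 219.9 220.3 220.8 221.2 221.5 221.6 221.9] [282.9 283.7 284.  284.2 284.8 285.5 285.8 286.2 286.4 286.4] [251.7 250.7 250.5 250.7 251.  251.3]
```

Emit:
drive_tool(
  deltas=[
    [0, [0, 0, 0.05], [0, 0, 0]],
    [0, [0, 0, 0.05], [0, 0, 0]],
    [0, [0, 0, 0.05], [0, 0, 0]],
    [0, [0, 0, 0], [0, 0, 0]],
    [0, [0, 0, 0], [0, 0, 0]],
    [0, [0, 0, 0], [0, 0, 0]],
    [0, [0, 0, 0], [0, 0, 0]],
    [0, [0, 0, 0], [0, 0, 0]],
    [0, [0, 0, 0], [0, 0, 0]],
    [0, [0, 0, 0], [0, 0, 0]],
  ],
)

```text
time_s: 11.05
ee_pos: [0.5754, -0.1219, 0.0418]
ee_rot: [0.0, 0.196, 0.981, -0.0]
force: [-1.0, 0.5, 6.6]
gripper_width: 0.001
gripper_force: 3.3
```

```bash
python3 - <<'E'
from h import *
s=status.state();print(s["ee_pos"],s["force"])
b=viewer.get_image("scene")["color"][:,:,::-1];cv2.imwrite("pics/s7.png",b)
for f in("scene0","s7"):
    b=cv2.imread(f"pics/{f}.png"); print(f,far(b,"red",range(300,308),(212,240)),far(b,"yellow",range(266,276),(270,300)),far(b,"blue",range(288,294),(240,265)))
E
```

```text
[ 0.57539852 -0.12187883  0.04175816] [-0.99591853  0.47437303  6.5843847 ]
scene0 [223.9 224.4 224.7 225.  225.3 225.7 225.9 226. ] [280.  280.4 280.8 281.1 281.5 282.  282.4 282.7 283.1 283.3] [249.8 250.2 250.4 250.7 251.  251.3]
s7 [218.9 219.2 219.6 219.8 220.2 220.6 220.8 221.1] [283.3 283.8 284.6 285.2 285.6 286.1 286.5 286.7 286.8 287. ] [252.8 251.5 250.7 250.7 251.1 251.4]
```

Emit:
drive_tool(
  deltas=[
    [0, [0, 0, -1], [0, 0, 0]],
    [0, [0, 0, -1], [0, 0, 0]],
    [0, [0, 0, -1], [0, 0, 0]],
    [0, [0.55, 0.91, 0], [0, 0, 0]],
    [0, [0.55, 0.91, 0], [0, 0, 0]],
    [0, [0.55, 0.91, 0], [0, 0, 0]],
    [0, [0.55, 0.91, 0], [0, 0, 0]],
    [0, [0.56, 0.92, 0], [0, 0, 0]],
    [0, [0.56, 0.92, 0], [0, 0, 0]],
    [0, [0.56, 0.92, 0], [0, 0, 0]],
  ],
)

```text
time_s: 12.35
ee_pos: [0.552, 0.0279, 0.1007]
ee_rot: [-0.0, 0.195, 0.981, -0.0]
force: [-0.6, -0.2, -0.5]
gripper_width: 0.001
gripper_force: 0.0
```

Emit:
drive_tool(
  deltas=[
    [0, [0, 0, 0.6], [0, 0, 0]],
    [0, [0, 0, 0.6], [0, 0, 0]],
    [0, [0, 0, 0.4], [0, 0, 0]],
    [0, [0, 0, 0.2], [0, 0, 0]],
    [0, [0, 0, 0.1], [0, 0, 0]],
    [0, [0, 0, 0], [0, 0, 0]],
    [0, [0, 0, 0], [0, 0, 0]],
    [0, [0, 0, 0], [0, 0, 0]],
    [0, [0, 0, 0], [0, 0, 0]],
    [0, [0, 0, 0], [0, 0, 0]],
  ],
)

```text
time_s: 13.6
ee_pos: [0.5528, 0.0261, 0.0631]
ee_rot: [0.0, 0.196, 0.981, 0.0]
force: [0.3, -0.1, 0.3]
gripper_width: -0.004
gripper_force: 0.0
```

```bash
python3 - <<'E'
from h import *
s=status.state();print(s["ee_pos"],s["force"])
b=viewer.get_image("scene")["color"][:,:,::-1];cv2.imwrite("pics/s8.png",b)
t=viewer.get_image("top")["color"][:,:,::-1]
cv2.imwrite("pics/z8.png",np.hstack([cv2.resize(i,None,fx=2.6,fy=2.6) for i in (b[150:350,190:345],t[100:300,270:420])]))
E
```

```text
[0.55278272 0.02613431 0.0630946 ] [ 0.29552025 -0.06466921  0.28813053]
```

View pics/z8.png

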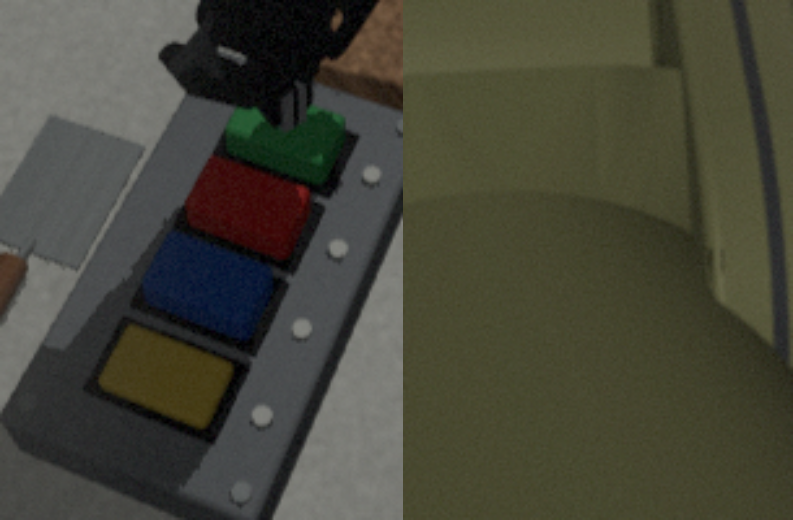

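The scene view shows yellow low, with red and blue up. The fingertips are over green at about (302, 198) in the full picture. The top view is blocked by the arm. Next I press green from z 0.063 to about 0.041, where yellow hit its stop.

Emit:
drive_tool(
  deltas=[
    [0, [0, 0, 0.2], [0, 0, 0]],
    [0, [0, 0, 0.15], [0, 0, 0]],
    [0, [0, 0, 0.15], [0, 0, 0]],
    [0, [0, 0, 0.15], [0, 0, 0]],
    [0, [0, 0, 0.15], [0, 0, 0]],
    [0, [0, 0, 0.15], [0, 0, 0]],
    [0, [0, 0, 0.1], [0, 0, 0]],
    [0, [0, 0, 0.05], [0, 0, 0]],
    [0, [0, 0, 0.05], [0, 0, 0]],
    [0, [0, 0, 0], [0, 0, 0]],
  ],
)

```text
time_s: 14.95
ee_pos: [0.5527, 0.0261, 0.0417]
ee_rot: [0.0, 0.196, 0.981, 0.0]
force: [-5.3, -0.7, 15.0]
gripper_width: -0.0
gripper_force: 7.1
```

Emit:
drive_tool(
  deltas=[
    [0, [0, 0, 0], [0, 0, 0]],
    [0, [0, 0, 0], [0, 0, 0]],
    [0, [0, 0, 0], [0, 0, 0]],
    [0, [0, 0, 0], [0, 0, 0]],
    [0, [0, 0, -0.5], [0, 0, 0]],
    [0, [0, 0, -1], [0, 0, 0]],
    [0, [0, 0, -1], [0, 0, 0]],
    [0, [0, 0, -1], [0, 0, 0]],
    [0, [0, 0, -1], [0, 0, 0]],
    [0, [0, 0, -1], [0, 0, 0]],
  ],
)

```text
time_s: 16.2
ee_pos: [0.553, 0.0261, 0.1506]
ee_rot: [0.0, 0.196, 0.981, 0.0]
force: [0.8, 0.8, 0.1]
gripper_width: -0.002
gripper_force: 0.0
```

```bash
python3 - <<'E'
from h import *
s=status.state();print(s["ee_pos"],s["force"])
b=viewer.get_image("scene")["color"][:,:,::-1];cv2.imwrite("pics/s9.png",b)
for f in("scene0","s7","s8","s9"):
    b=cv2.imread(f"pics/{f}.png"); print(f,*[np.nanmean(far(b,*a)) for a in (("red",range(300,308),(212,240)),("yellow",range(266,276),(270,300)),("blue",range(288,294),(240,265)),("green",range(315,321),(180,205)))])
a=cv2.imread("pics/scene0.png")
E
```

```text
[0.55295952 0.026111   0.15060841] [0.79179677 0.76501511 0.1376924 ]
scene0 225.1125 281.73 250.56666666666663 192.61666666666667
s7 220.02499999999998 285.56000000000006 251.36666666666667 192.65
s8 220.1625 285.82000000000005 250.86666666666665 192.26666666666665
s9 220.5 282.07000000000005 250.73333333333335 197.9
```

```bash
python3 -c "
from cell import job
print(job.hand_in())"
```

```text
the job is handed in; nothing more can be done
None
```

The job is handed in: yellow was pressed to its stop and red popped up, then green was pressed to its stop and yellow popped up. The last picture shows green down, the other three keys up and the arm clear at about 16 s; the judge returned no verdict.

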